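# Sort the clay bench: strips, cutters and pack into their trays

## Task

Sort the things lying in front of the trays: lay both white clay strips in the blue tray, flat and not touching each other, stand both orange cutters on the floor of the green tray, and lay the red clay pack flat in the grey tray. Each must lie wholly inside its tray, on the floor and off the rim, the way up it is now. Do not shift or tip the cup of water or the strip of brown pegs.

Things in the scene. Friction and masses are not known exactly. Their poses are not given: they have to be found in the camera images.
- strip_a: dried white clay strip with a scalloped outline, 22 x 126 mm, 9 mm thick, 30 g. Origin: centre of the underside; y along its length, z up. Grip across the 22 mm width (its x), near the middle.
- strip_b: dried white clay strip like the other but slightly larger, 25 x 135 mm, 9 mm thick, 30 g. Origin: centre of the underside; y along its length, z up. Grip across the 25 mm width (its x), near the middle.
- clay_pack: opened dark red pack of clay, 51 x 121 mm; body 23 mm high and 50 mm wide, the light clay end at its -y side 19 mm high and 44 mm wide (a torn flap above it, 34 mm high, gives way); 0.25 kg. Origin: centre of the underside; y along its length, z up. Grip across the 50 mm width (its x), 0 to 25 mm from the origin towards +y.
- round_cutter: round orange plastic cutter, an open ring, outside diameter 44 mm (46 mm at the top rim), 25 mm high, wall 2.5 mm, 30 g. Origin: centre of its lower edge, z up.
- square_cutter: square orange plastic cutter, an open frame 40 x 40 mm outside, 25 mm high, wall 2.5 mm, 30 g. Origin: centre of its lower edge; x and y square to its sides, z up.
- blue_tray: Blue plastic tray for the clay strips, fixed to the table, 148 x 162 mm outside; floor 4 mm thick, inside 140 mm (along x) by 154 mm (along y); rim 4 mm wide, its top 5 mm above the inner floor (9 mm above the table). Small tabs stick out 7 mm at the two short ends. Origin: centre of the underside, on the table; z up, y along its long side.
- green_tray: Green plastic tray for the cutters, fixed to the table, 148 x 162 mm outside; floor 4 mm thick, inside 140 mm (along x) by 154 mm (along y); rim 4 mm wide, its top 5 mm above the inner floor (9 mm above the table). Small tabs stick out 7 mm at the two short ends. Origin: centre of the underside, on the table; z up, y along its long side.
- grey_tray: Grey plastic tray for the clay pack, fixed to the table, 148 x 162 mm outside; floor 4 mm thick, inside 140 mm (along x) by 154 mm (along y); rim 4 mm wide, its top 5 mm above the inner floor (9 mm above the table). Small tabs stick out 7 mm at the two short ends. Origin: centre of the underside, on the table; z up, y along its long side.
- water_cup: white cup with a blue rim, full of slip water, 69 mm across at the rim, 73 mm high, loose. Origin: centre of the underside. To be left alone.
- peg_strip: clear strip, 20 x 104 mm, carrying a row of brown pegs, 16 mm high in all, loose. Origin: centre of the underside, y along its length. To be left alone.

How it is judged:
By the outcome, as a careful person would: the job done as asked, in the order asked, and still so for the second after the job is handed in, with the robot touching nothing.
It also fails if it takes over 109 s, if anything falls off the work surface, if the arm or the gripper's body presses on something with over 40 N, if the wrist force passes 120 N, or if a joint passes its speed limit or range.

## Robot

A 6-joint arm with a two-finger parallel gripper is mounted at the origin on a cart in front of the work surface, level with it; the furniture and walls round the work are solid. World frame = base frame: x ahead of the robot, y to its left, z up, the work surface at z = 0. Lengths are in m, angles in rad, forces in N, time in s.
With the tool pointing down it reaches from about 0.275 to 0.725 m from the base axis. Payload 15.9 kg.
Tool frame: the origin (TCP) lies at the very end of the fingers, on their centre line; the grasp point (between the pads) lies 19 mm behind it; z points along the fingers, y is the line along which they close (so a half turn about z gives the same grasp; the last joint's range is limited). The gripper opens to 85 mm and grips with 20 to 120 N. Pads are 22 mm wide; open, the fingers measure 114 mm over their backs; the gripper's body (76 mm by 85 mm) begins 54 mm behind the grasp point. The pads swing forward as they close: fully open they stand 13 mm farther back than shut.
Start: joints at [1.25, 0.213, -0.034, 1.323, 0, 1.571], TCP at [0.158, 0.474, 0.2] pointing down, gripper open.
Joint ranges: [-2.98, 2.98], [-0.74, 1.72], [-1.14, 1.35], [-2.1, 2.04], [-1.57, 1.44], [-3.14, 3.14]. Speed limits (rad/s): [1.89, 1.89, 2.39, 2.57, 3.14, 3.14].

## Interface

Orientations are given as a 3x3 rotation matrix whose columns are the frame's x, y, z axes.
In Python, from station import r gives the robot as it stands.
- The arm moves only by the shell command python3 shift.py [OPENING] [FORCE], which reads ROWS from standard input. ROWS is a JSON list of rows, 1 to 5 of them, each written [[dx, dy, dz], [rx, ry, rz]]: dx, dy, dz in shares of the most that a row can go, 1 being 62.5 mm, then a rotation vector rx, ry, rz in a scale on which 1.0 is 90 degrees; each row shifts and turns the commanded pose from where the row before left it, along the tool's axes as they then stand; what a row does not reach is not made up. A row lasts 1/8 s, in which the tool goes at most 0.0625 m and 0.188 rad, less where a joint would pass 70% of its speed; a pose out of reach is approached as far as the arm can. OPENING is the finger opening in m, set as the command begins (- or left out keeps the last). The fingers move at their own pace and stop on an object; FORCE is the grip in N (left out, the last holds). Time passes only in rows, so rows that do not move let the fingers close. It prints the time, the measured TCP pose, the force, the opening and the grip force at its end. No shift or turn number may pass 1 either way. Input that does not fit is refused with a message, and nothing moves.
- r.get_state(): the state, without advancing time (a new reading comes with each control period).
- r.camera(name): name is "side" or "top" or "wrist"; returns a dict with "image" (400x640x3 uint8, red, green, blue), "intrinsics" (3x3 intrinsics, pixels), "xyz" and "attitude" of the camera in the world. Camera axes: x right, y down, z forward; pixel columns grow to the right and rows downward; lengths in m; the calibration is good to about 2 mm. A picture is of the moment at which its call begins. There is no depth.
- r.hand_in(): hands the job in; it is judged then, once.
The state is a dict: "t": time; "q": joint angles; "qvel": joint speeds; "joint_efforts": joint torques, N m; "ee_pos": TCP position; "eef_rot": TCP orientation; "wrist_force": force on the tool from outside, world axes, zero at the start; "torque": the same for the moment, N m; "finger_gap": finger opening in m; "gripper_force": force on a finger pad.
Only numpy, scipy, OpenCV 4.12 (cv2) and the standard library are available. Lean on these libraries where they do the work, as an engineer would, in place of code of your own. Each camera call takes 0.05 s, during which the arm holds its last target. There are 200 camera calls.

## Working session

There is one attempt and no reset: what is moved stays moved. The work goes in short steps, Python scripts to look and compute and a shell command to move; the robot and the scene stay as the last step left them, time stands still between calls to the robot, and variables do not carry over. Pictures are saved under pics/ and viewed, at most 14 in all, crops included, and the job is handed in when it is done.

```bash
ls; mkdir -p pics; python3 - <<'E'
from station import r
import cv2
for n in ("side","top","wrist"):
    c=r.camera(n); cv2.imwrite(f"pics/{n}0.png",c["image"][:,:,::-1]); print(n,c["intrinsics"],c["xyz"],c["attitude"])
s=r.get_state(); print(s)
E
```

```text
pics
shift.py
station.py
side [[521.01491395   0.         322.89513729]
 [  0.         521.01491395 201.52511615]
 [  0.           0.           1.        ]] [0.35376382 1.36096177 0.61689602] [[-0.98662779 -0.06152067  0.15093312]
 [-0.1624893   0.44375938 -0.88129158]
 [-0.01276034 -0.89403178 -0.44782179]]
top [[442.71263835   0.         320.24737553]
 [  0.         442.71263835 202.03815038]
 [  0.           0.           1.        ]] [0.40080512 0.21172895 1.12971491] [[-0.02820188 -0.99289252  0.11562477]
 [-0.99958914  0.02860466  0.0018254 ]
 [-0.00511983 -0.11552579 -0.99329129]]
wrist [[314.72353736   0.         323.63060192]
 [  0.         314.72353736 200.07220571]
 [  0.           0.           1.        ]] [0.07842695 0.50003352 0.37290042] [[ 0.31485548  0.89833392  0.30636936]
 [ 0.94913763 -0.29733991 -0.10356995]
 [-0.00194456  0.32339626 -0.94626163]]
{'t': 0.15, 'q': array([ 1.25002379e+00,  2.13235910e-01, -3.48859679e-02,  1.32350211e+00,
        2.59060223e-05,  1.57082119e+00]), 'qvel': array([ 4.10587880e-05, -2.81306995e-03, -4.13813398e-05, -1.58257145e-04,
        1.53797223e-03, -1.56706429e-03]), 'joint_efforts': array([ 3.55957272e-03, -6.86410975e+01,  4.87245154e+01,  1.32884632e-02,
        2.47660792e-04, -2.85863416e-05]), 'ee_pos': array([0.15755236, 0.474231  , 0.19984496]), 'eef_rot': array([[-9.48984273e-01,  3.15323276e-01, -2.85544982e-04],
       [ 3.15323404e-01,  9.48983955e-01, -7.77272695e-04],
       [ 2.58854341e-05, -8.27658580e-04, -9.99999657e-01]]), 'wrist_force': array([0.75020287, 0.25445468, 0.64274322]), 'torque': array([-0.01258531, -0.03024499, -0.01484762]), 'gripper_force': 0.0, 'finger_gap': 0.08502641565160789}
```

View pics/top0.png

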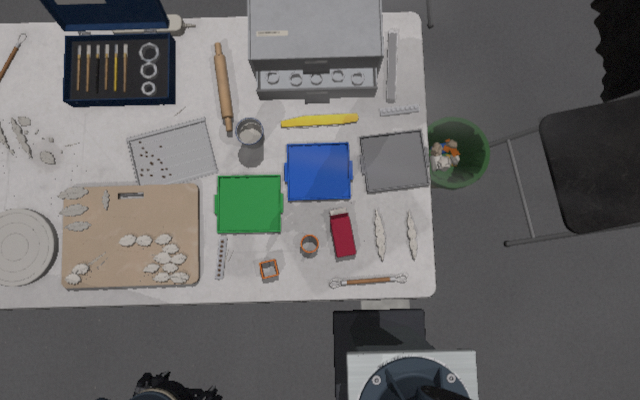

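View pics/side0.png

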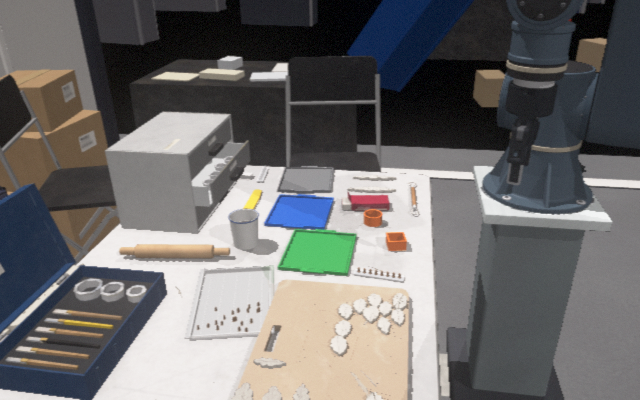

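The top view shows: green tray (249,205), blue (318,172), grey (394,161), strips near (379,235) and (411,235), pack (342,233), round cutter (309,245), square cutter (269,270), peg strip (221,257), cup (250,131). The side view shows the same items, with the pack's light end to its left. I'll enlarge both views next.

```bash
python3 - <<'E'
import cv2
i=cv2.imread("pics/top0.png"); cv2.imwrite("pics/topA.png",cv2.resize(i[195:295,250:430],None,fx=4.4,fy=4.4,interpolation=cv2.INTER_CUBIC))
cv2.imwrite("pics/topB.png",cv2.resize(i[110:290,205:435],None,fx=3.3,fy=3.3,interpolation=cv2.INTER_CUBIC))
i=cv2.imread("pics/side0.png"); cv2.imwrite("pics/sideA.png",cv2.resize(i[160:285,255:435],None,fx=4.4,fy=4.4,interpolation=cv2.INTER_CUBIC))
E
```

```text
(no output)
```

View pics/topA.png

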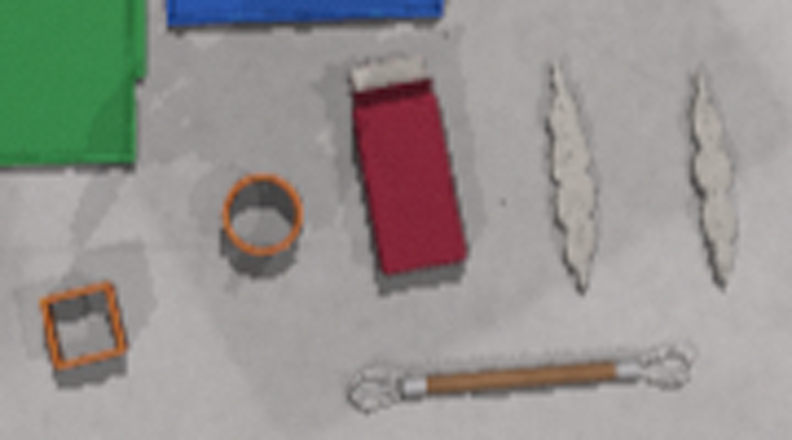

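View pics/topB.png

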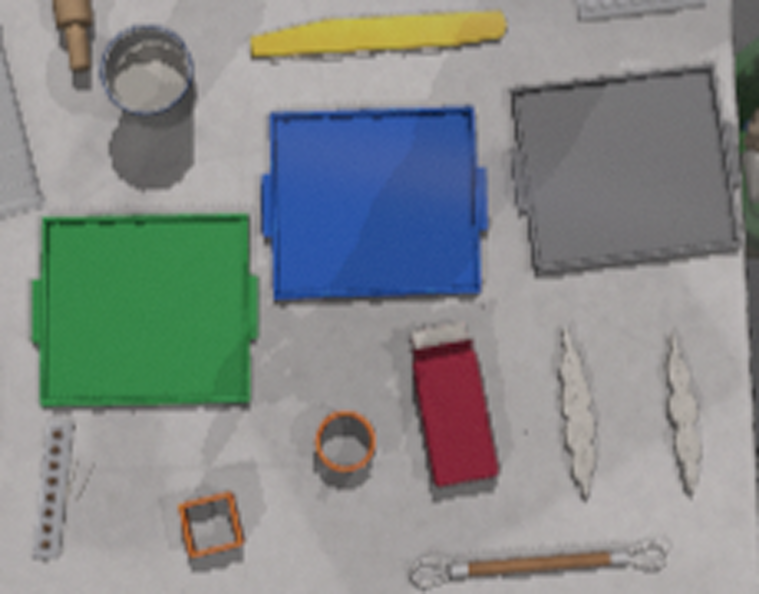

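View pics/sideA.png

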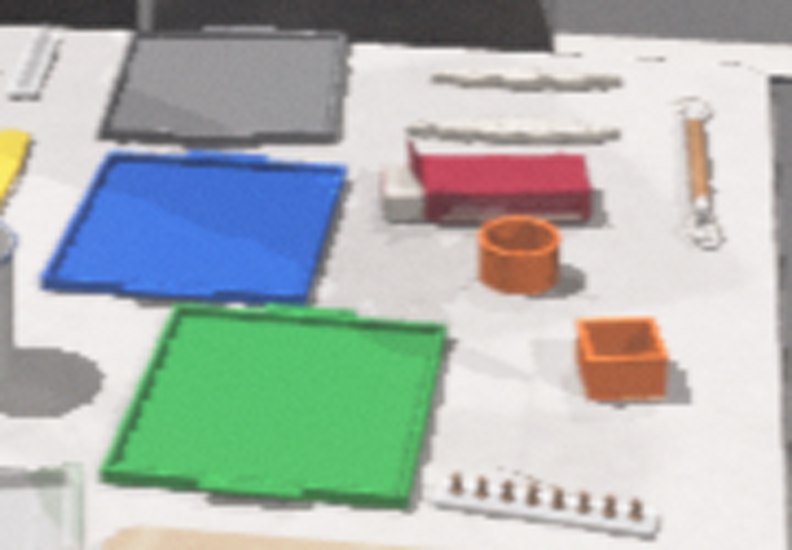

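The crops resolve the corners of the trays, cutters, pack and strip tips. I'll triangulate them from the top and side views.

```bash
cat > h.py <<'E'
import numpy as np, cv2
from station import r
def cam(n):
    c=r.camera(n); return c,np.array(c["intrinsics"]),np.array(c["xyz"]),np.array(c["attitude"])
def ray(K,R,p): d=R@np.linalg.solve(K,[p[0],p[1],1.]); return d/np.linalg.norm(d)
def plane(K,R,o,p,z): d=ray(K,R,p); return o+d*(z-o[2])/d[2]
def tri(a,b):
    (o1,d1),(o2,d2)=a,b; A=np.c_[d1,-d2]; s=np.linalg.lstsq(A,o2-o1,rcond=None)[0]
    p,q=o1+s[0]*d1,o2+s[1]*d2; return (p+q)/2,np.linalg.norm(p-q)
def crop(p,x0,y0,f): return (x0+(p[0]+.5)/f-.5,y0+(p[1]+.5)/f-.5)
E
python3 - <<'E'
from h import *
np.set_printoptions(precision=4,suppress=True)
_,Kt,ot,Rt=cam("top"); _,Ks,os_,Rs=cam("side")
A=lambda p:crop(p,250,195,4.4); B=lambda p:crop(p,205,110,3.3); S=lambda p:crop(p,255,160,4.4)
def T(n,f,a,b,z):
    X,e=tri((ot,ray(Kt,Rt,f(a))),(os_,ray(Ks,Rs,S(b)))); print(n,X,"err %.4f"%e,"| top@z",plane(Kt,Rt,ot,f(a),z)[:2],"side@z",plane(Ks,Rs,os_,S(b),z)[:2])
T("sq",A,(84.5,326),(622,343),.025)
T("rd",A,(262,215),(519,235),.025)
for a,b in zip([(357,103),(437,95),(467,258),(387,273)],[(428,190),(425,157),(585,157),(591,190)]): T("pack",A,a,b,.023)
for a,b in zip([(556,60),(584,292)],[(408,130),(620,135)]): T("sb",A,a,b,.005)
for a,b in zip([(700,67),(723,290)],[(432,78),(621,82)]): T("sa",A,a,b,.005)
for n,t,s in (("green",[(42,217),(250,214),(249,406),(40,405)],[(103,478),(172,307),(446,325),(412,507)]),
 ("blue",[(271,112),(473,106),(481,293),(275,300)],[(43,288),(108,153),(347,168),(305,302)]),
 ("grey",[(512,90),(712,67),(738,247),(537,273)],[(100,136),(135,35),(348,37),(343,143)])):
    for a,b in zip(t,s): T(n,B,a,b,.009)
    P=np.array([plane(Kt,Rt,ot,B(a),.009) for a in t]); Q=np.array([plane(Ks,Rs,os_,S(a),.009) for a in s])
    y=P[0]+P[3]-P[1]-P[2]; print(n,P.mean(0),Q.mean(0),"y-axis yaw",np.degrees(np.arctan2(y[1],y[0])))
for a in [(40,300),(110,283),(128,350),(60,370)]: print("sqc",plane(Kt,Rt,ot,A(a),.025)[:2])
for a in [(352,68),(424,58)]: print("pack end",plane(Kt,Rt,ot,A(a),.019)[:2])
E
```

```text
sq [0.3653 0.3457 0.0223] err 0.0038 | top@z [0.3673 0.3454] side@z [0.3634 0.3502]
rd [0.4251 0.2441 0.0266] err 0.0028 | top@z [0.4265 0.2442] side@z [0.4239 0.241 ]
pack [0.4844 0.1883 0.0227] err 0.0084 | top@z [0.4886 0.1886] side@z [0.4801 0.1892]
pack [0.4896 0.1426 0.0213] err 0.0048 | top@z [0.4918 0.1429] side@z [0.4868 0.1463]
pack [0.3963 0.129  0.0208] err 0.0057 | top@z [0.3992 0.1293] side@z [0.3933 0.1335]
pack [0.3898 0.1746 0.022 ] err 0.0044 | top@z [0.392  0.1747] side@z [0.3876 0.1764]
sb [0.5088 0.0719 0.0048] err 0.0059 | top@z [0.5117 0.0721] side@z [0.5057 0.0726]
sb [0.3763 0.0617 0.0048] err 0.0032 | top@z [0.3779 0.0618] side@z [0.3747 0.062 ]
sa [ 0.5027 -0.0115  0.0039] err 0.0052 | top@z [ 0.5052 -0.0111] side@z [ 0.4998 -0.0088]
sa [ 0.377  -0.0175  0.0056] err 0.0004 | top@z [ 0.3768 -0.0177] side@z [ 0.3772 -0.0189]
green [0.6055 0.4765 0.0048] err 0.0059 | top@z [0.6077 0.4761] side@z [0.6008 0.4831]
green [0.605  0.3142 0.0064] err 0.0017 | top@z [0.6054 0.3141] side@z [0.603  0.3188]
green [0.456  0.3175 0.0091] err 0.0004 | top@z [0.4562 0.3175] 
[... 480 characters left out ...]
 0.0034 | top@z [0.5374 0.2959] side@z [0.5333 0.3035]
blue [0.612  0.2166 0.009 ] [0.6067 0.2223 0.009 ] y-axis yaw 90.17928923252589
grey [0.6973 0.1059 0.0046] err 0.0040 | top@z [0.6981 0.1065] side@z [0.6926 0.1156]
grey [ 0.7111 -0.0522  0.006 ] err 0.0034 | top@z [ 0.712  -0.0513] side@z [ 0.7075 -0.0444]
grey [ 0.5661 -0.0642  0.0076] err 0.0051 | top@z [ 0.5684 -0.0636] side@z [ 0.563  -0.0603]
grey [0.5487 0.0918 0.003 ] err 0.0094 | top@z [0.5526 0.0928] side@z [0.542 0.105]
grey [0.6328 0.0211 0.009 ] [0.6263 0.029  0.009 ] y-axis yaw 95.39536606540086
sqc [0.3825 0.3703]
sqc [0.3909 0.3307]
sqc [0.3533 0.3212]
sqc [0.3433 0.3595]
pack end [0.5091 0.1907]
pack end [0.5136 0.1493]
```

```bash
cat > go.py <<'E'
# how far to go: x y z azimuth(deg) of tool y; rotate first, then shift in the turned tool axes
import sys; from h import *
x,y,z,az=map(float,sys.argv[1:]); s=r.get_state(); R=s["eef_rot"]; a=np.radians(az)
G=np.c_[[np.cos(a-np.pi/2)*-1,np.sin(a-np.pi/2)*-1,0],[np.cos(a),np.sin(a),0],[0,0,-1]]
G[:,0]=np.cross(G[:,1],G[:,2])
print("t %.2f"%s["t"],"pos",s["ee_pos"].round(4),"rot",cv2.Rodrigues(R.T@G)[0].ravel().round(3),"shift",(G.T@(np.array([x,y,z])-s["ee_pos"])).round(4),"gap %.4f"%s["finger_gap"],"q6 %.2f"%s["q"][5])
E
python3 go.py 0.4433 0.067 0.12 94.4
```

```text
t 0.25 pos [0.1576 0.4743 0.2   ] rot [-0.001 -0.    -0.398] shift [-0.2536 -0.428   0.08  ] gap 0.0853 q6 1.57
```

Careful with the scale: shifts go in shares of 62.5 mm and turns go in shares of 90 degrees. That gives: -0.133 rad / 1.5708 = -0.0847.

```bash
echo '[[[0,0,0],[0,0,-0.0847]],[[0,0,0],[0,0,-0.0847]],[[0,0,0],[0,0,-0.084]]]' | python3 shift.py 0.05 25
echo '[[[-0.448,-0.768,0],[0,0,0]],[[-0.448,-0.768,0.16],[0,0,0]],[[-0.448,-0.768,0.16],[0,0,0]],[[-0.448,-0.768,0.16],[0,0,0]],[[-0.448,-0.768,0.16],[0,0,0]]]' | python3 shift.py
echo '[[[-0.448,-0.768,0.16],[0,0,0]],[[-0.448,-0.768,0.16],[0,0,0]],[[-0.448,-0.768,0.16],[0,0,0]],[[-0.48,-0.704,0.16],[0,0,0]],[[0,0,0],[0,0,0]]]' | python3 shift.py
python3 go.py 0.4433 0.067 0.12 94.4
python3 - <<'E'
from h import *
c,K,o,R=cam("wrist"); cv2.imwrite("pics/w1.png",c["image"][:,:,::-1]); np.savez("w1.npz",K=K,o=o,R=R)
for n,p in (("b0",(0.5088,.0719,.005)),("b1",(.3763,.0617,.005)),("a0",(.5027,-.0115,.005)),("a1",(.377,-.0175,.005))):
    v=K@(R.T@(np.array(p)-o)); print(n,v[:2]/v[2])
E
```

```text
t: 0.62
ee_pos: [0.1576, 0.4744, 0.2001]
eef_rot: [[-0.997, -0.081, -0.0], [-0.081, 0.997, -0.0], [0.0, -0.0, -1.0]]
wrist_force: [0.3, -0.2, 0.0]
finger_gap: 0.0498
gripper_force: 0.0
t: 1.25
ee_pos: [0.3165, 0.2445, 0.16]
eef_rot: [[-0.997, -0.077, 0.0], [-0.077, 0.997, 0.0], [-0.0, 0.0, -1.0]]
wrist_force: [1.6, 0.9, 0.1]
finger_gap: 0.0503
gripper_force: 0.0
t: 1.88
ee_pos: [0.4449, 0.0647, 0.1193]
eef_rot: [[-0.997, -0.073, -0.001], [-0.073, 0.997, -0.001], [0.001, -0.0, -1.0]]
wrist_force: [0.0, 0.1, 1.1]
finger_gap: 0.05
gripper_force: 0.0
t 1.88 pos [0.4449 0.0647 0.1193] rot [-0.    -0.001 -0.004] shift [ 0.0015  0.0024 -0.0007] gap 0.0500 q6 0.07
b0 [326.91415012 246.38387331]
b1 [326.90264555 110.55399315]
a0 [244.53677393 235.39344303]
a1 [236.5951007 104.483478 ]
```

View pics/w1.png

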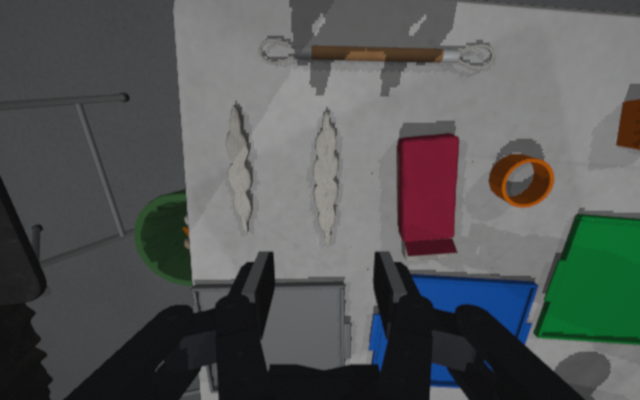

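The wrist view shows strip b's tips at (327,108) and (327,243), and strip a's at (236,102) and (248,232). Both are about 2.5 mm nearer the robot than my mean estimate, so I'm correcting and descending on strip b.

```bash
python3 go.py 0.4408 0.067 0.003 94.4
```

```text
t 1.93 pos [0.4441 0.0661 0.1197] rot [-0.    -0.001 -0.003] shift [0.0032 0.0011 0.1167] gap 0.0500 q6 0.07
```

To row units: 0.04 m is 0.64, 0.026 m is 0.416.

```bash
echo '[[[0.048,0.016,0.64],[0,0,0]],[[0,0,0.64],[0,0,0]],[[0,0,0.416],[0,0,0]],[[0,0,0.16],[0,0,0]],[[0,0,0],[0,0,0]]]' | python3 shift.py
python3 go.py 0.4408 0.067 0.003 94.4
echo '[[[0,0,0],[0,0,0]],[[0,0,0],[0,0,0]],[[0,0,0],[0,0,0]],[[0,0,0],[0,0,0]],[[0,0,0],[0,0,0]]]' | python3 shift.py 0.01 25
```

```text
t: 2.55
ee_pos: [0.4406, 0.0686, 0.0044]
eef_rot: [[-0.997, -0.078, -0.0], [-0.078, 0.997, -0.0], [0.0, 0.0, -1.0]]
wrist_force: [-0.2, -0.3, 0.6]
finger_gap: 0.0501
gripper_force: 0.0
t 2.55 pos [0.4406 0.0686 0.0044] rot [ 0.    -0.     0.001] shift [-0.0001 -0.0016  0.0014] gap 0.0501 q6 0.08
t: 3.18
ee_pos: [0.4409, 0.0681, 0.0043]
eef_rot: [[-0.997, -0.077, 0.0], [-0.077, 0.997, 0.0], [-0.0, -0.0, -1.0]]
wrist_force: [-0.3, -0.8, 0.0]
finger_gap: 0.0099
gripper_force: 0.0
```

```bash
python3 - <<'E'
from h import *
c,K,o,R=cam("wrist"); cv2.imwrite("pics/w2.png",c["image"][:,:,::-1])
c,K,o,R=cam("side"); i=c["image"][:,:,::-1]; j=cv2.resize(i[150:230,330:450],None,fx=5,fy=5,interpolation=cv2.INTER_CUBIC)
w=cv2.imread("pics/w2.png"); w=cv2.resize(w[50:400,150:450],(343,400)); 
out=np.zeros((400,943,3),np.uint8); out[:,:600]=j; out[:,600:]=w; cv2.imwrite("pics/c2.png",cv2.resize(out,(800,339)))
E
```

```text
(no output)
```

View pics/c2.png

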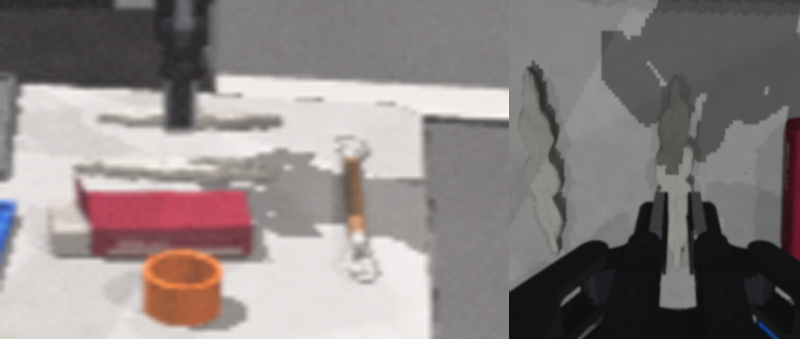

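The crop shows the fingertip bottom at side pixel about (366,175.6), well above strip b, with its shadow detached. So the fingers are higher than the TCP reading implies. I'll work out the tip height.

```bash
python3 - <<'E'
from h import *
_,K,o,R=cam("side")
for p in ((363,175.6),(366,175.6),(369,175.6)):
    d=ray(K,R,p); s=(0.073-o[1])/d[1]; print(o+s*d)
for z in (0,.01,.02,.03):
    v=K@(R.T@(np.array([.4408,.073,z])-o)); print(z,v[:2]/v[2])
E
```

```text
[0.46352087 0.073      0.04832145]
[0.45542809 0.073      0.04879846]
[0.4473518  0.073      0.04927451]
0 [370.91212972 192.24391742]
0.01 [371.01674139 188.93430994]
0.02 [371.12201497 185.60376139]
0.03 [371.22795678 182.25207238]
```

```bash
python3 - <<'E'
from h import *
c,K,o,R=cam("side"); i=c["image"][:,:,::-1]; a=cv2.resize(i[135:210,330:420],None,fx=5,fy=5,interpolation=cv2.INTER_CUBIC)
w=cv2.imread("pics/w2.png")[200:350,240:420]; w=cv2.resize(w,(450,375))
w=w[:,100:450]; print(a.shape,w.shape); cv2.imwrite("pics/c3.png",np.hstack([a,w]))
E
```

```text
(375, 450, 3) (375, 350, 3)
```

View pics/c3.png

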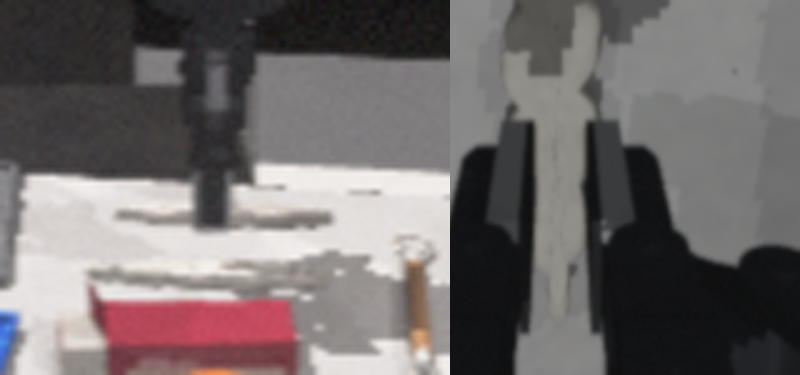

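The tip is at side pixel (372,180.5), and the wrist view puts the pad tips at about (312..336,248). I'll check which depth along the tool axis that matches.

```bash
python3 - <<'E'
from h import *
_,K,o,R=cam("wrist"); _,K2,o2,R2=cam("side"); s=r.get_state(); p=s["ee_pos"]; E=s["eef_rot"]; print(p)
for d in (0,.01,.02,.03,.04):
    for y in (-.005,.005):
        X=p+E@[0.0,y,-d]; v=K@(R.T@(X-o)); print(d,y,(v[:2]/v[2]).round(1),end=" ")
    v=K2@(R2.T@(p+E@[0,.018,-d]-o2)); print("side",(v[:2]/v[2]).round(1))
E
```

```text
[0.44083446 0.06810451 0.00420113]
0 -0.005 [316.5 238.2] 0 0.005 [333.  238.2] side [371.1 192.9]
0.01 -0.005 [316.1 245.8] 0.01 0.005 [333.5 245.8] side [371.2 189.6]
0.02 -0.005 [315.7 254.2] 0.02 0.005 [334.  254.2] side [371.3 186.2]
0.03 -0.005 [315.2 263.6] 0.03 0.005 [334.6 263.6] side [371.4 182.9]
0.04 -0.005 [314.7 274.2] 0.04 0.005 [335.2 274.2] side [371.5 179.5]
```

Both views put the fingertips about 25–30 mm behind the stated TCP. I'll reopen and go down in small steps, watching the wrist force.

To row units: 0.005 m is 0.08.

```bash
echo '[[[0,0,0],[0,0,0]],[[0,0,0],[0,0,0]],[[0,0,0],[0,0,0]],[[0,0,0.08],[0,0,0]],[[0,0,0.08],[0,0,0]]]' | python3 shift.py 0.045 25
echo '[[[0,0,0.048],[0,0,0]],[[0,0,0],[0,0,0]],[[0,0,0],[0,0,0]]]' | python3 shift.py
python3 - <<'E'
from h import *
c,K,o,R=cam("side"); i=c["image"][:,:,::-1]; a=cv2.resize(i[150:210,330:420],None,fx=5,fy=5,interpolation=cv2.INTER_CUBIC)
c,K,o,R=cam("wrist"); w=c["image"][:,:,::-1][200:320,240:420]; w=cv2.resize(w,(450,300))
cv2.imwrite("pics/c4.png",np.hstack([a,w])[:,:800])
E
```

```text
t: 4.1
ee_pos: [0.4408, 0.0681, -0.0062]
eef_rot: [[-0.997, -0.077, -0.0], [-0.077, 0.997, 0.0], [0.0, 0.0, -1.0]]
wrist_force: [-0.2, -0.1, 0.1]
finger_gap: 0.0447
gripper_force: 0.0
t: 4.47
ee_pos: [0.4409, 0.0681, -0.0087]
eef_rot: [[-0.997, -0.077, 0.0], [-0.077, 0.997, 0.0], [-0.0, 0.0, -1.0]]
wrist_force: [-0.6, 0.7, -0.4]
finger_gap: 0.0454
gripper_force: 0.0
```

View pics/c4.png

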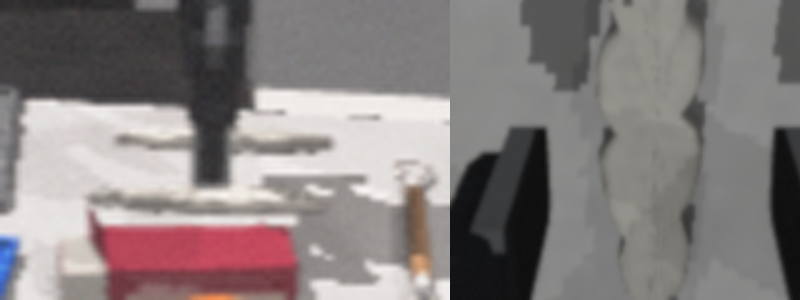

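To row units: 0.005 m is 0.08, 0.004 m is 0.064.

```bash
echo '[[[0,0,0.08],[0,0,0]],[[0,0,0.08],[0,0,0]],[[0,0,0.064],[0,0,0]],[[0,0,0],[0,0,0]]]' | python3 shift.py
echo '[[[0,0,0.032],[0,0,0]],[[0,0,0.032],[0,0,0]],[[0,0,0],[0,0,0]]]' | python3 shift.py
python3 - <<'E'
from h import *
c,K,o,R=cam("side"); i=c["image"][:,:,::-1]; a=cv2.resize(i[165:210,330:420],None,fx=8,fy=8,interpolation=cv2.INTER_CUBIC)
cv2.imwrite("pics/c5.png",a)
E
```

```text
t: 5.08
ee_pos: [0.4405, 0.0681, -0.0232]
eef_rot: [[-0.997, -0.077, -0.001], [-0.077, 0.997, -0.0], [0.001, -0.0, -1.0]]
wrist_force: [0.2, -0.2, -0.5]
finger_gap: 0.0449
gripper_force: 0.0
t: 5.45
ee_pos: [0.4407, 0.0681, -0.0269]
eef_rot: [[-0.997, -0.077, -0.0], [-0.077, 0.997, -0.0], [0.0, -0.0, -1.0]]
wrist_force: [-0.0, -0.3, 0.4]
finger_gap: 0.0447
gripper_force: 0.0
```

View pics/c5.png

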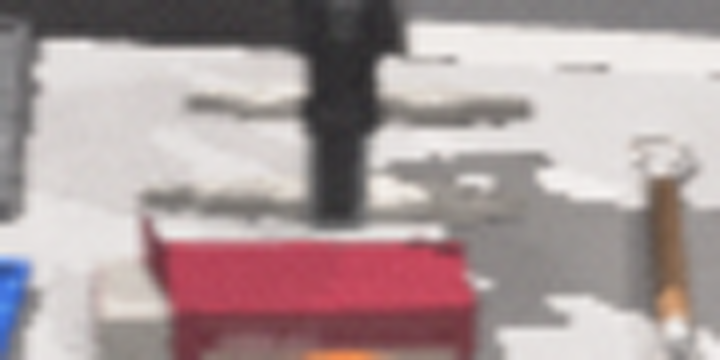

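The tip is now at row 192.5, against about 195–197 for the table there, so roughly 8 mm remains.

To row units: 0.002 m is 0.032, 0.001 m is 0.016.

```bash
echo '[[[0,0,0.032],[0,0,0]],[[0,0,0.032],[0,0,0]],[[0,0,0.016],[0,0,0]],[[0,0,0],[0,0,0]]]' | python3 shift.py
echo '[[[0,0,0],[0,0,0]],[[0,0,0],[0,0,0]],[[0,0,0],[0,0,0]],[[0,0,0],[0,0,0]],[[0,0,0],[0,0,0]]]' | python3 shift.py 0.012 25
```

```text
t: 6.0
ee_pos: [0.4408, 0.0681, -0.0319]
eef_rot: [[-0.997, -0.077, -0.0], [-0.077, 0.997, -0.0], [0.0, -0.0, -1.0]]
wrist_force: [0.8, 0.3, -0.4]
finger_gap: 0.0451
gripper_force: 0.0
t: 6.62
ee_pos: [0.4417, 0.0682, -0.0311]
eef_rot: [[-0.997, -0.077, 0.002], [-0.077, 0.997, 0.0], [-0.002, 0.0, -1.0]]
wrist_force: [-1.9, -0.1, 12.7]
finger_gap: 0.0231
gripper_force: 27.9
```

Strip b is gripped at 23 mm, and the pads touch the table at TCP z of about −0.031. I'll take that as the real tip offset, then lift.

To row units: -0.05 m is -0.8, -0.02 m is -0.32.

```bash
echo '[[[0,0,-0.32],[0,0,0]],[[0,0,-0.8],[0,0,0]],[[0,0,-0.8],[0,0,0]]]' | python3 shift.py
echo '[[[0,0,0],[0,0,0.1165]],[[0,0,0],[0,0,0.1165]],[[0,0,0],[0,0,0.1165]],[[0,0,0],[0,0,0.1165]],[[0,0,0],[0,0,0.1165]]]' | python3 shift.py
echo '[[[0,0,0],[0,0,0.1165]],[[0,0,0],[0,0,0.1165]],[[0,0,0],[0,0,0.1165]],[[0,0,0],[0,0,0.1165]],[[0,0,0],[0,0,0]]]' | python3 shift.py | tail -2
python3 go.py 0.636 0.218 -0.026 0.2
```

```text
t: 7.0
ee_pos: [0.4404, 0.068, 0.0896]
eef_rot: [[-0.997, -0.077, -0.001], [-0.077, 0.997, -0.0], [0.001, -0.0, -1.0]]
wrist_force: [2.7, 0.2, -0.4]
finger_gap: 0.0231
gripper_force: 25.3
t: 7.62
ee_pos: [0.4408, 0.0681, 0.0882]
eef_rot: [[-0.665, 0.747, 0.0], [0.747, 0.665, 0.0], [0.0, 0.0, -1.0]]
wrist_force: [0.1, -0.3, -0.5]
finger_gap: 0.0231
gripper_force: 25.2
finger_gap: 0.0233
gripper_force: 25.2
t 8.25 pos [0.4408 0.0681 0.0882] rot [-0.     0.    -0.001] shift [0.1492 0.1957 0.1142] gap 0.0233 q6 1.72
```

To row units: 0.04 m is 0.64, 0.039 m is 0.624.

```bash
echo '[[[0.48,0.624,0],[0,0,0]],[[0.48,0.624,0],[0,0,0]],[[0.48,0.624,0],[0,0,0]],[[0.48,0.624,0],[0,0,0]],[[0.464,0.64,0],[0,0,0]]]' | python3 shift.py | head -1
echo '[[[0,0,0.64],[0,0,0]],[[0,0,0.64],[0,0,0]],[[0,0,0.32],[0,0,0]],[[0,0,0.128],[0,0,0]],[[0,0,0],[0,0,0]]]' | python3 shift.py
python3 go.py 0.636 0.218 -0.026 0.2
```

```text
t: 8.88
t: 9.5
ee_pos: [0.6367, 0.2173, -0.0197]
eef_rot: [[-0.003, 1.0, -0.0], [1.0, 0.003, -0.0], [-0.0, -0.0, -1.0]]
wrist_force: [-0.4, 0.6, -0.8]
finger_gap: 0.0236
gripper_force: 25.3
t 9.50 pos [ 0.6367  0.2173 -0.0197] rot [-0.  0. -0.] shift [ 0.0007 -0.0007  0.0063] gap 0.0236 q6 1.90
```

To row units: 0.004 m is 0.064, 0.002 m is 0.032.

```bash
echo '[[[0,0,0.064],[0,0,0]],[[0,0,0.032],[0,0,0]],[[0,0,0],[0,0,0]]]' | python3 shift.py
echo '[[[0,0,0],[0,0,0]],[[0,0,0],[0,0,0]],[[0,0,0],[0,0,0]]]' | python3 shift.py 0.045 25
echo '[[[0,0,-0.32],[0,0,0]],[[0,0,-0.8],[0,0,0]],[[0,0,-0.8],[0,0,0]],[[0,0,0],[0,0,0]]]' | python3 shift.py | head -3
python3 go.py 0.4375 -0.015 -0.031 93
```

```text
t: 9.88
ee_pos: [0.6368, 0.2173, -0.0256]
eef_rot: [[-0.001, 1.0, 0.0], [1.0, 0.001, 0.0], [0.0, 0.0, -1.0]]
wrist_force: [0.4, 0.4, -0.4]
finger_gap: 0.0232
gripper_force: 25.3
t: 10.25
ee_pos: [0.6368, 0.2173, -0.0257]
eef_rot: [[-0.001, 1.0, 0.0], [1.0, 0.001, 0.0], [0.0, 0.0, -1.0]]
wrist_force: [-0.7, -0.2, 0.2]
finger_gap: 0.045
gripper_force: 0.0
t: 10.75
ee_pos: [0.6391, 0.2181, 0.0987]
eef_rot: [[-0.001, 1.0, 0.007], [1.0, 0.001, 0.002], [0.002, 0.007, -1.0]]
t 10.75 pos [0.6391 0.2181 0.0987] rot [ 0.007  0.004 -1.622] shift [ 0.2135 -0.2222  0.1297] gap 0.0454 q6 1.90
```

To row units: -0.18 rad / 1.5708 = -0.1146.

```bash
echo '[[[0,0,0],[0,0,-0.1146]],[[0,0,0],[0,0,-0.1146]],[[0,0,0],[0,0,-0.1146]],[[0,0,0],[0,0,-0.1146]],[[0,0,0],[0,0,-0.1146]]]' | python3 shift.py | head -1
echo '[[[0,0,0],[0,0,-0.1146]],[[0,0,0],[0,0,-0.1146]],[[0,0,0],[0,0,-0.1146]],[[0,0,0],[0,0,-0.1146]],[[0,0,0],[0,0,0]]]' | python3 shift.py | head -1
echo '[[[0.576,-0.592,0],[0,0,0]],[[0.576,-0.592,0],[0,0,0]],[[0.576,-0.592,0],[0,0,0]],[[0.576,-0.592,0],[0,0,0]],[[0.576,-0.592,0],[0,0,0]]]' | python3 shift.py | head -1
echo '[[[0.528,-0.592,0],[0,0,0]],[[0,0,0],[0,0,0]],[[0,0,0],[0,0,0]]]' | python3 shift.py | head -2
python3 go.py 0.4375 -0.015 -0.031 93
python3 - <<'E'
from h import *
c,K,o,R=cam("top"); cv2.imwrite("pics/t1raw.png",c["image"][:,:,::-1])
w,K,o,R=cam("wrist"); cv2.imwrite("pics/w6raw.png",w["image"][:,:,::-1])
a=cv2.resize(c["image"][:,:,::-1][130:245,270:430],None,fx=2.5,fy=2.5,interpolation=cv2.INTER_CUBIC)
b=w["image"][:,:,::-1][60:347,140:540]; cv2.imwrite("pics/c6.png",np.hstack([a,b[:287]]))
print(a.shape,b.shape); np.savez("w6.npz",K=K,o=o,R=R)
E
```

```text
t: 11.38
t: 12.0
t: 12.62
t: 13.0
ee_pos: [0.4355, -0.015, 0.0943]
t 13.00 pos [ 0.4355 -0.015   0.0943] rot [ 0.     0.001 -0.006] shift [-2.000e-03 -1.000e-04  1.253e-01] gap 0.0448 q6 -0.08Traceback (most recent call last):
  File "<stdin>", line 5, in <module>
    return _nx.concatenate(arrs, 1, dtype=dtype, casting=casting)
           ~~~~~~~~~~~~~~~^^^^^^^^^^^^^^^^^^^^^^^^^^^^^^^^^^^^^^^
ValueError: all the input array dimensions except for the concatenation axis must match exactly, but along dimension 0, the array at index 0 has size 288 and the array at index 1 has size 287
```

```bash
python3 - <<'E'
import cv2,numpy as np
c=cv2.imread("pics/t1raw.png"); w=cv2.imread("pics/w6raw.png")
a=cv2.resize(c[130:245,270:430],(400,288),interpolation=cv2.INTER_CUBIC); cv2.imwrite("pics/c6.png",np.hstack([a,w[60:348,140:540]]))
E
```

```text
(no output)
```

View pics/c6.png

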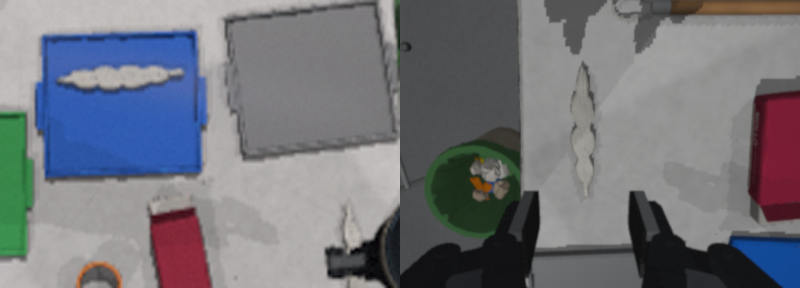

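Strip b lies inside the blue tray, running (58,80) to (185,72) in the left crop with clear margins. Strip a's tips are at wrist pixels (325,122) and (327,257).

```bash
python3 - <<'E'
from h import *
d=np.load("w6.npz") if __import__("os").path.exists("w6.npz") else None
_,K,o,R=cam("wrist")
P=[plane(K,R,o,p,.006) for p in ((325,122),(327,257))]; print(P,np.mean(P,0))
E
python3 go.py 0.4375 -0.015 -0.031 92
```

```text
[array([ 0.37479254, -0.01722722,  0.006     ]), array([ 0.49748222, -0.00906869,  0.006     ])] [ 0.43613738 -0.01314795  0.006     ]
t 13.15 pos [ 0.4357 -0.0144  0.0941] rot [ 0.    -0.     0.015] shift [-0.0018 -0.0006  0.1251] gap 0.0451 q6 -0.08
```

To row units: 0.04 m is 0.64, 0.03 m is 0.48.

```bash
echo '[[[0,0.016,0.64],[0,0,0]],[[0,0,0.64],[0,0,0]],[[0,0,0.48],[0,0,0]],[[0,0,0.176],[0,0,0]],[[0,0,0.048],[0,0,0]]]' | python3 shift.py
echo '[[[0,0,0],[0,0,0]],[[0,0,0],[0,0,0]],[[0,0,0],[0,0,0]],[[0,0,0],[0,0,0]],[[0,0,0],[0,0,0]]]' | python3 shift.py 0.012 25
echo '[[[0,0,-0.32],[0,0,0]],[[0,0,-0.8],[0,0,0]],[[0,0,-0.8],[0,0,0]]]' | python3 shift.py
echo '[[[0,0,0],[0,0,0.1146]],[[0,0,0],[0,0,0.1146]],[[0,0,0],[0,0,0.1146]],[[0,0,0],[0,0,0.1146]],[[0,0,0],[0,0,0.1146]]]' | python3 shift.py | head -1
echo '[[[0,0,0],[0,0,0.1146]],[[0,0,0],[0,0,0.1146]],[[0,0,0],[0,0,0.1146]],[[0,0,0],[0,0,0.1146]],[[0,0,0],[0,0,0]]]' | python3 shift.py
python3 go.py 0.58 0.218 -0.026 0.2
```

```text
t: 13.78
ee_pos: [0.4352, -0.0138, -0.0299]
eef_rot: [[-0.999, -0.05, -0.0], [-0.05, 0.999, 0.0], [0.0, 0.0, -1.0]]
wrist_force: [-1.0, 0.1, 0.2]
finger_gap: 0.0448
gripper_force: 0.0
t: 14.4
ee_pos: [0.4359, -0.014, -0.0288]
eef_rot: [[-0.999, -0.05, 0.002], [-0.05, 0.999, 0.0], [-0.002, 0.0, -1.0]]
wrist_force: [-0.8, 2.3, 7.5]
finger_gap: 0.0205
gripper_force: 25.0
t: 14.78
ee_pos: [0.4349, -0.0142, 0.0921]
eef_rot: [[-0.999, -0.05, 0.0], [-0.05, 0.999, -0.0], [-0.0, -0.0, -1.0]]
wrist_force: [1.0, -0.2, -0.6]
finger_gap: 0.0208
gripper_force: 24.7
t: 15.4
t: 16.02
ee_pos: [0.4352, -0.0142, 0.0907]
eef_rot: [[-0.002, 1.0, 0.001], [1.0, 0.002, -0.0], [-0.0, 0.001, -1.0]]
wrist_force: [0.0, 1.1, -0.2]
finger_gap: 0.0207
gripper_force: 24.7
t 16.02 pos [ 0.4352 -0.0142  0.0907] rot [ 0.001  0.    -0.002] shift [0.2316 0.1456 0.1167] gap 0.0207 q6 1.54
```

Careful with the scale: shifts go in shares of 62.5 mm and turns go in shares of 90 degrees. That gives: 0.047 m is 0.752, 0.046 m is 0.736.

```bash
echo '[[[0.736,0.464,0],[0,0,0]],[[0.736,0.464,0],[0,0,0]],[[0.736,0.464,0],[0,0,0]],[[0.736,0.464,0],[0,0,0]],[[0.752,0.464,0],[0,0,0]]]' | python3 shift.py | head -1
echo '[[[0,0,0.64],[0,0,0]],[[0,0,0.64],[0,0,0]],[[0,0,0.32],[0,0,0]],[[0,0,0.16],[0,0,0]],[[0,0,0.08],[0,0,0]]]' | python3 shift.py
echo '[[[0,0,0],[0,0,0]],[[0,0,0],[0,0,0]]]' | python3 shift.py
python3 go.py 0.58 0.218 -0.025 0.2
```

```text
t: 16.65
t: 17.27
ee_pos: [0.5801, 0.2171, -0.0246]
eef_rot: [[-0.003, 1.0, 0.0], [1.0, 0.003, 0.0], [0.0, 0.0, -1.0]]
wrist_force: [0.2, 0.5, 1.0]
finger_gap: 0.0206
gripper_force: 24.7
t: 17.52
ee_pos: [0.5804, 0.2172, -0.024]
eef_rot: [[-0.002, 1.0, 0.001], [1.0, 0.002, 0.0], [0.0, 0.001, -1.0]]
wrist_force: [-0.2, 0.2, -0.4]
finger_gap: 0.0207
gripper_force: 24.7
t 17.52 pos [ 0.5804  0.2172 -0.024 ] rot [ 0.001 -0.    -0.002] shift [ 0.0008 -0.0004  0.001 ] gap 0.0207 q6 1.93
```

To row units: 0.001 m is 0.016.

```bash
echo '[[[0,0,0.016],[0,0,0]],[[0,0,0],[0,0,0]],[[0,0,0],[0,0,0]],[[0,0,0],[0,0,0]]]' | python3 shift.py 0.045 25
echo '[[[0,0,-0.32],[0,0,0]],[[0,0,-0.8],[0,0,0]],[[0,0,-0.96],[0,0,0]],[[0,0,0],[0,0,-0.0751]],[[0,0,0],[0,0,-0.0751]]]' | python3 shift.py | head -3
echo '[[[0,0,0],[0,0,0]]]' | python3 shift.py 0.07
python3 go.py 0.3635 0.347 0.1 13.5
```

```text
t: 18.02
ee_pos: [0.5798, 0.217, -0.0258]
eef_rot: [[-0.001, 1.0, 0.0], [1.0, 0.001, 0.0], [0.0, 0.0, -1.0]]
wrist_force: [0.7, 0.4, 0.9]
finger_gap: 0.0446
gripper_force: 0.0
t: 18.65
ee_pos: [0.5803, 0.2172, 0.1051]
eef_rot: [[-0.239, 0.971, 0.001], [0.971, 0.239, 0.0], [0.0, 0.001, -1.0]]
t: 18.77
ee_pos: [0.5798, 0.217, 0.1042]
eef_rot: [[-0.234, 0.972, -0.0], [0.972, 0.234, 0.0], [0.0, 0.0, -1.0]]
wrist_force: [-1.5, -0.1, 1.0]
finger_gap: 0.062
gripper_force: 0.0
t 18.77 pos [0.5798 0.217  0.1042] rot [ 0.    -0.     0.001] shift [ 0.1769 -0.18    0.0042] gap 0.0620 q6 1.69
```

To row units: 0.037 m is 0.592, -0.036 m is -0.576.

```bash
echo '[[[0.56,-0.576,0],[0,0,0]],[[0.56,-0.576,0],[0,0,0]],[[0.56,-0.576,0],[0,0,0]],[[0.56,-0.576,0],[0,0,0]],[[0.592,-0.576,0],[0,0,0]]]' | python3 shift.py | head -1
echo '[[[0,0,0.48],[0,0,0]],[[0,0,0.32],[0,0,0]],[[0,0,0],[0,0,0]]]' | python3 shift.py | head -2
python3 go.py 0.3635 0.347 -0.026 13.5
```

```text
t: 19.4
t: 19.77
ee_pos: [0.3624, 0.3461, 0.0532]
t 19.77 pos [0.3624 0.3461 0.0532] rot [-0.002  0.001 -0.001] shift [0.0006 0.0013 0.0792] gap 0.0701 q6 2.10
```

To row units: 0.03 m is 0.48, 0.012 m is 0.192.

```bash
echo '[[[0,0.016,0.48],[0,0,0]],[[0,0,0.48],[0,0,0]],[[0,0,0.192],[0,0,0]],[[0,0,0.096],[0,0,0]],[[0,0,0],[0,0,0]]]' | python3 shift.py
echo '[[[0,0,0],[0,0,0]],[[0,0,0],[0,0,0]],[[0,0,0],[0,0,0]],[[0,0,0],[0,0,0]],[[0,0,0],[0,0,0]]]' | python3 shift.py 0.03 20
python3 go.py 0.3635 0.347 -0.026 13.5
```

```text
t: 20.4
ee_pos: [0.3646, 0.3473, -0.0232]
eef_rot: [[-0.234, 0.972, 0.001], [0.972, 0.234, 0.0], [0.0, 0.001, -1.0]]
wrist_force: [-0.4, 0.7, 0.7]
finger_gap: 0.0701
gripper_force: 0.0
t: 21.02
ee_pos: [0.3647, 0.3475, -0.023]
eef_rot: [[-0.235, 0.972, 0.001], [0.972, 0.235, 0.001], [0.001, 0.001, -1.0]]
wrist_force: [-0.1, -1.2, 7.2]
finger_gap: 0.04
gripper_force: 19.3
t 21.02 pos [ 0.3647  0.3475 -0.023 ] rot [ 0.001 -0.001  0.001] shift [-0.0002 -0.0013  0.003 ] gap 0.0400 q6 2.10
```

To row units: -0.05 m is -0.8, -0.04 m is -0.64, 0.13 rad / 1.5708 = 0.0828.

```bash
echo '[[[0,0,-0.32],[0,0,0]],[[0,0,-0.8],[0,0,0]],[[0,0,-0.64],[0,0,0]],[[0,0,0],[0,0,0.0828]],[[0,0,0],[0,0,0.0828]]]' | python3 shift.py
python3 go.py 0.529 0.432 -0.018 -1.4
```

```text
t: 21.65
ee_pos: [0.3646, 0.3474, 0.0872]
eef_rot: [[0.027, 1.0, 0.001], [1.0, -0.027, 0.001], [0.001, 0.001, -1.0]]
wrist_force: [-0.3, 0.6, -0.3]
finger_gap: 0.0402
gripper_force: 20.9
t 21.65 pos [0.3646 0.3474 0.0872] rot [ 0.001 -0.001 -0.003] shift [0.0886 0.1623 0.1052] gap 0.0402 q6 2.36
```

To row units: 0.054 m is 0.864, 0.03 m is 0.48.

```bash
echo '[[[0.464,0.864,0],[0,0,0]],[[0.464,0.864,0],[0,0,0]],[[0.48,0.864,0],[0,0,0]],[[0,0,0.48],[0,0,0]],[[0,0,0.48],[0,0,0]]]' | python3 shift.py | head -1
echo '[[[0,0,0.4],[0,0,0]],[[0,0,0.24],[0,0,0]],[[0,0,0.064],[0,0,0]],[[0,0,0],[0,0,0]]]' | python3 shift.py
python3 go.py 0.529 0.432 -0.018 -1.4
```

```text
t: 22.28
t: 22.78
ee_pos: [0.5263, 0.4305, -0.0169]
eef_rot: [[0.023, 1.0, 0.001], [1.0, -0.023, 0.0], [0.001, 0.001, -1.0]]
wrist_force: [-0.1, -0.2, 0.0]
finger_gap: 0.0397
gripper_force: 21.0
t 22.77 pos [ 0.5263  0.4305 -0.0169] rot [ 0.001 -0.001  0.001] shift [0.0016 0.0026 0.0011] gap 0.0397 q6 2.28
```

To row units: 0.002 m is 0.032.

```bash
echo '[[[0,0,0.032],[0,0,0]],[[0,0,0],[0,0,0]]]' | python3 shift.py
echo '[[[0,0,0],[0,0,0]],[[0,0,0],[0,0,0]],[[0,0,0],[0,0,0]],[[0,0,0],[0,0,0]]]' | python3 shift.py 0.07
echo '[[[0,0,-0.32],[0,0,0]],[[0,0,-0.8],[0,0,0]],[[0,0,-0.64],[0,0,0]],[[0,0,0],[0,0,-0.0955]],[[0,0,0],[0,0,-0.0955]]]' | python3 shift.py | head -1
python3 go.py 0.423 0.243 -0.026 16
```

```text
t: 23.02
ee_pos: [0.5265, 0.4306, -0.0189]
eef_rot: [[0.023, 1.0, 0.001], [1.0, -0.023, 0.001], [0.001, 0.001, -1.0]]
wrist_force: [0.8, -0.0, 1.7]
finger_gap: 0.04
gripper_force: 21.2
t: 23.52
ee_pos: [0.526, 0.4302, -0.0197]
eef_rot: [[0.023, 1.0, -0.0], [1.0, -0.023, -0.0], [-0.0, -0.0, -1.0]]
wrist_force: [0.6, 0.2, -0.1]
finger_gap: 0.0701
gripper_force: 0.0
t: 24.15
t 24.15 pos [0.5263 0.4304 0.091 ] rot [ 0.001 -0.     0.003] shift [-0.1517 -0.1509  0.117 ] gap 0.0701 q6 1.97
```

To row units: 0.04 m is 0.64, -0.038 m is -0.608.

```bash
echo '[[[-0.608,-0.608,0],[0,0,0]],[[-0.608,-0.608,0],[0,0,0]],[[-0.608,-0.608,0],[0,0,0]],[[-0.608,-0.592,0],[0,0,0]],[[0,0,0.64],[0,0,0]]]' | python3 shift.py | head -1
echo '[[[0,0,0.64],[0,0,0]],[[0,0,0.32],[0,0,0]],[[0,0,0.16],[0,0,0]],[[0,0,0.064],[0,0,0]],[[0,0,0],[0,0,0]]]' | python3 shift.py
python3 go.py 0.423 0.243 -0.026 16
echo '[[[0,0,0],[0,0,0]],[[0,0,0],[0,0,0]],[[0,0,0],[0,0,0]],[[0,0,0],[0,0,0]],[[0,0,0],[0,0,0]]]' | python3 shift.py 0.03 20
```

```text
t: 24.78
t: 25.4
ee_pos: [0.4227, 0.243, -0.0232]
eef_rot: [[-0.273, 0.962, 0.001], [0.962, 0.273, 0.0], [0.0, 0.001, -1.0]]
wrist_force: [0.2, 0.6, -0.3]
finger_gap: 0.0704
gripper_force: 0.0
t 25.40 pos [ 0.4227  0.243  -0.0232] rot [ 0.001 -0.    -0.002] shift [-0.      0.0003  0.0028] gap 0.0704 q6 1.82
t: 26.02
ee_pos: [0.4228, 0.243, -0.0229]
eef_rot: [[-0.273, 0.962, 0.001], [0.962, 0.273, 0.001], [0.0, 0.001, -1.0]]
wrist_force: [-2.2, -0.6, 7.9]
finger_gap: 0.0442
gripper_force: 19.3
```

To row units: -0.05 m is -0.8, -0.02 m is -0.32, 0.15 rad / 1.5708 = 0.0955.

```bash
echo '[[[0,0,-0.32],[0,0,0]],[[0,0,-0.8],[0,0,0]],[[0,0,-0.64],[0,0,0]],[[0,0,0],[0,0,0.0955]],[[0,0,0],[0,0,0.0955]]]' | python3 shift.py 
python3 go.py 0.528 0.362 -0.0185 -1.4
```

```text
t: 26.65
ee_pos: [0.4228, 0.243, 0.0873]
eef_rot: [[0.028, 1.0, 0.001], [1.0, -0.028, 0.001], [0.001, 0.001, -1.0]]
wrist_force: [-0.2, 0.5, -0.5]
finger_gap: 0.0441
gripper_force: 20.8
t 26.65 pos [0.4228 0.243  0.0873] rot [ 0.001 -0.001 -0.003] shift [0.1215 0.1023 0.1058] gap 0.0441 q6 2.12
```

To row units: 0.041 m is 0.656, 0.04 m is 0.64.

```bash
echo '[[[0.656,0.544,0],[0,0,0]],[[0.656,0.544,0],[0,0,0]],[[0.64,0.56,0],[0,0,0]],[[0,0,0.48],[0,0,0]],[[0,0,0.48],[0,0,0]]]' | python3 shift.py | head -1
echo '[[[0,0,0.4],[0,0,0]],[[0,0,0.24],[0,0,0]],[[0,0,0.064],[0,0,0]],[[0,0,0.032],[0,0,0]],[[0,0,0],[0,0,0]]]' | python3 shift.py
python3 go.py 0.528 0.362 -0.0185 -1.4
echo '[[[0,0,0],[0,0,0]],[[0,0,0],[0,0,0]],[[0,0,0],[0,0,0]],[[0,0,0],[0,0,0]]]' | python3 shift.py 0.07
echo '[[[0,0,-0.32],[0,0,0]],[[0,0,-0.8],[0,0,0]],[[0,0,-0.64],[0,0,0]],[[0,0,0],[0,0,0]]]' | python3 shift.py 0.08 | head -1
python3 go.py 0.4335 0.1585 0.08 98.3
```

```text
t: 27.28
t: 27.9
ee_pos: [0.5286, 0.3627, -0.0187]
eef_rot: [[0.023, 1.0, 0.001], [1.0, -0.023, 0.001], [0.001, 0.001, -1.0]]
wrist_force: [-0.0, -0.5, 0.0]
finger_gap: 0.0444
gripper_force: 20.8
t 27.90 pos [ 0.5286  0.3627 -0.0187] rot [ 0.001 -0.001  0.001] shift [-0.0007 -0.0006 -0.0002] gap 0.0444 q6 2.20
t: 28.4
ee_pos: [0.5281, 0.3623, -0.0196]
eef_rot: [[0.023, 1.0, 0.0], [1.0, -0.023, -0.0], [-0.0, 0.0, -1.0]]
wrist_force: [-0.2, 0.1, -1.2]
finger_gap: 0.0701
gripper_force: 0.0
t: 28.9
t 28.90 pos [0.5298 0.3635 0.0938] rot [ 0.006  0.002 -1.739] shift [ 0.1249 -0.1889  0.0138] gap 0.0798 q6 2.20
```

To row units: -0.174 rad / 1.5708 = -0.1108.

```bash
echo '[[[0,0,0],[0,0,-0.1108]],[[0,0,0],[0,0,-0.1108]],[[0,0,0],[0,0,-0.1108]],[[0,0,0],[0,0,-0.1108]],[[0,0,0],[0,0,-0.1108]]]' | python3 shift.py | head -1
echo '[[[0,0,0],[0,0,-0.1108]],[[0,0,0],[0,0,-0.1108]],[[0,0,0],[0,0,-0.1108]],[[0,0,0],[0,0,-0.1108]],[[0,0,0],[0,0,-0.1108]]]' | python3 shift.py | head -1
echo '[[[0.496,-0.752,0],[0,0,0]],[[0.496,-0.752,0],[0,0,0]],[[0.496,-0.752,0],[0,0,0]],[[0.496,-0.752,0],[0,0,0]],[[0,0,0],[0,0,0]]]' | python3 shift.py | head -2
python3 go.py 0.4345 0.1585 -0.022 98.3
python3 - <<'E'
from h import *
c,K,o,R=cam("top"); w,K,o,R=cam("wrist"); np.savez("w7.npz",K=K,o=o,R=R)
a=cv2.resize(c["image"][:,:,::-1][130:245,205:365],(400,288),interpolation=cv2.INTER_CUBIC); cv2.imwrite("pics/c7.png",np.hstack([a,w["image"][:,:,::-1][60:348,140:540]]))
E
```

```text
t: 29.52
t: 30.15
t: 30.78
ee_pos: [0.4307, 0.1555, 0.0898]
t 30.77 pos [0.4307 0.1555 0.0898] rot [-0.001 -0.002 -0.001] shift [-0.0042  0.0024  0.1118] gap 0.0796 q6 0.20
```

View pics/c7.png

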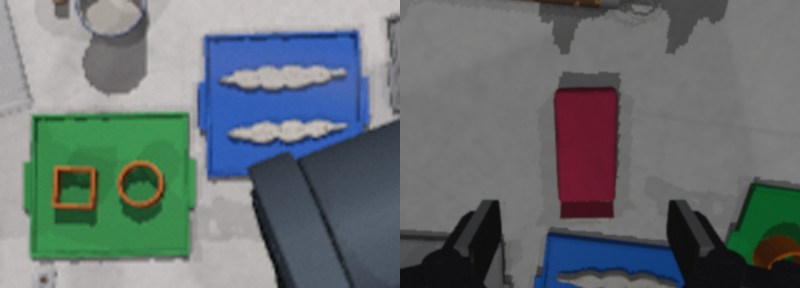

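Both strips lie apart in the blue tray and both cutters stand in the green one. The pack's red top spans wrist crop (557,88) to (615,202), centred between the fingers.

```bash
python3 - <<'E'
from h import *
d=np.load("w7.npz")
for p in ((557,88),(617,90),(615,202),(559,203)): print(plane(d["K"],d["R"],d["o"],(p[0]-260,p[1]+60),.023).round(4))
E
python3 go.py 0.4345 0.1585 -0.022 98.3
```

```text
[0.392 0.13  0.023]
[0.3869 0.1756 0.023 ]
[0.4827 0.1911 0.023 ]
[0.4906 0.1433 0.023 ]
t 30.88 pos [0.4328 0.1581 0.0902] rot [0. 0. 0.] shift [-0.0017  0.0002  0.1122] gap 0.0796 q6 0.20
```

To row units: 0.04 m is 0.64, 0.02 m is 0.32.

```bash
echo '[[[-0.032,0.032,0.64],[0,0,0]],[[0,0,0.64],[0,0,0]],[[0,0,0.32],[0,0,0]],[[0,0,0.16],[0,0,0]],[[0,0,0.064],[0,0,0]]]' | python3 shift.py
echo '[[[0,0,0],[0,0,0]],[[0,0,0],[0,0,0]],[[0,0,0],[0,0,0]],[[0,0,0],[0,0,0]],[[0,0,0],[0,0,0]]]' | python3 shift.py 0.04 40
python3 go.py 0.4345 0.1585 -0.022 98.3
```

```text
t: 31.5
ee_pos: [0.4348, 0.1611, -0.024]
eef_rot: [[-0.989, -0.146, -0.0], [-0.146, 0.989, -0.0], [0.0, 0.0, -1.0]]
wrist_force: [0.7, 0.1, 0.1]
finger_gap: 0.0804
gripper_force: 0.0
t: 32.12
ee_pos: [0.4352, 0.1608, -0.0228]
eef_rot: [[-0.989, -0.146, 0.001], [-0.146, 0.989, 0.001], [-0.001, 0.0, -1.0]]
wrist_force: [-1.0, -0.6, 5.4]
finger_gap: 0.0495
gripper_force: 41.6
t 32.12 pos [ 0.4352  0.1608 -0.0228] rot [0.    0.001 0.001] shift [ 0.001  -0.0022 -0.0008] gap 0.0495 q6 0.21
```

To row units: -0.04 m is -0.64, -0.02 m is -0.32, 0.053 rad / 1.5708 = 0.0337.

```bash
echo '[[[0,0,-0.32],[0,0,0]],[[0,0,-0.64],[0,0,0]],[[0,0,-0.64],[0,0,0]],[[0,0,0],[0,0,0.0337]],[[0,0,0],[0,0,0]]]' | python3 shift.py
python3 go.py 0.615 0.021 -0.019 95.3
```

```text
t: 32.75
ee_pos: [0.4348, 0.1606, 0.0769]
eef_rot: [[-0.996, -0.093, 0.001], [-0.093, 0.996, 0.0], [-0.001, 0.0, -1.0]]
wrist_force: [-0.1, -0.2, -2.7]
finger_gap: 0.0496
gripper_force: 42.8
t 32.75 pos [0.4348 0.1606 0.0769] rot [0.    0.001 0.001] shift [-0.1666 -0.1557  0.0959] gap 0.0496 q6 0.26
```

To row units: -0.034 m is -0.544, -0.033 m is -0.528.

```bash
echo '[[[-0.528,-0.496,0],[0,0,0]],[[-0.528,-0.496,0],[0,0,0]],[[-0.528,-0.496,0],[0,0,0]],[[-0.528,-0.496,0],[0,0,0]],[[-0.544,-0.512,0],[0,0,0]]]' | python3 shift.py | head -1
echo '[[[0,0,0.48],[0,0,0]],[[0,0,0.48],[0,0,0]],[[0,0,0.32],[0,0,0]],[[0,0,0.16],[0,0,0]],[[0,0,0],[0,0,0]]]' | python3 shift.py
python3 go.py 0.615 0.021 -0.019 95.3
```

```text
t: 33.38
t: 34.0
ee_pos: [0.6138, 0.0207, -0.0142]
eef_rot: [[-0.996, -0.094, -0.001], [-0.094, 0.996, -0.0], [0.001, 0.0, -1.0]]
wrist_force: [-0.4, 0.1, -2.1]
finger_gap: 0.0492
gripper_force: 42.7
t 34.00 pos [ 0.6138  0.0207 -0.0142] rot [ 0.    -0.001  0.001] shift [-0.0012  0.0002  0.0048] gap 0.0492 q6 -0.06
```

To row units: 0.003 m is 0.048, 0.0015 m is 0.024.

```bash
echo '[[[0,0,0.048],[0,0,0]],[[0,0,0.024],[0,0,0]],[[0,0,0],[0,0,0]]]' | python3 shift.py
echo '[[[0,0,0],[0,0,0]],[[0,0,0],[0,0,0]],[[0,0,0],[0,0,0]],[[0,0,0],[0,0,0]]]' | python3 shift.py 0.075 
echo '[[[0,0,-0.32],[0,0,0]],[[0,0,-0.8],[0,0,0]],[[0,0,-0.8],[0,0,0]],[[0.8,0,0],[0,0,0]],[[0.96,0,0],[0,0,0]]]' | python3 shift.py | head -1
echo '[[[0.96,0,0],[0,0,0]],[[0.96,0,0],[0,0,0]],[[0.48,0,-0.48],[0,0,0]],[[0,0,0],[0,0,0]]]' | python3 shift.py | head -2
python3 - <<'E'
from h import *
c,K,o,R=cam("top"); s,K,o,R=cam("side")
a=cv2.resize(c["image"][:,:,::-1][115:290,205:440],None,fx=1.8,fy=1.8,interpolation=cv2.INTER_CUBIC)
b=cv2.resize(s["image"][:,:,::-1][155:285,245:420],(377,280),interpolation=cv2.INTER_CUBIC); b=cv2.copyMakeBorder(b,0,a.shape[0]-280,0,0,0)
cv2.imwrite("pics/c8.png",np.hstack([a,b]))
E
```

```text
t: 34.38
ee_pos: [0.6145, 0.0207, -0.0179]
eef_rot: [[-0.996, -0.093, 0.0], [-0.093, 0.996, 0.0], [-0.0, -0.0, -1.0]]
wrist_force: [0.1, 0.1, -1.6]
finger_gap: 0.0492
gripper_force: 42.7
t: 34.88
ee_pos: [0.6144, 0.0207, -0.0181]
eef_rot: [[-0.996, -0.093, 0.0], [-0.093, 0.996, 0.0], [-0.0, 0.0, -1.0]]
wrist_force: [0.4, -0.2, 0.3]
finger_gap: 0.0749
gripper_force: 0.0
t: 35.5
t: 36.0
ee_pos: [0.355, -0.0037, 0.1336]
```

View pics/c8.png

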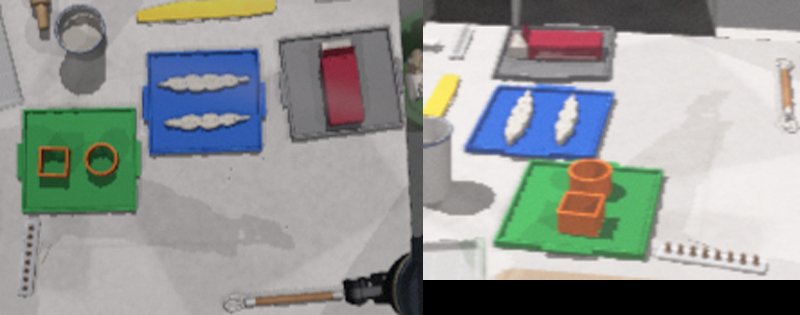

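The strips, cutters, cup and pegs look right. The pack is in the grey tray, so I'll use the last picture for its margins.

```bash
python3 - <<'E'
from h import *
c,K,o,R=cam("top"); s,K,o,R=cam("side")
a=cv2.resize(c["image"][:,:,::-1][125:200,355:435],None,fx=5,fy=5,interpolation=cv2.INTER_CUBIC)
b=cv2.resize(s["image"][:,:,::-1][155:195,270:340],(400,229),interpolation=cv2.INTER_CUBIC); b=cv2.copyMakeBorder(b,0,a.shape[0]-229,0,0,0)
cv2.imwrite("pics/c9.png",np.hstack([a,b]))
E
```

```text
(no output)
```

View pics/c9.png

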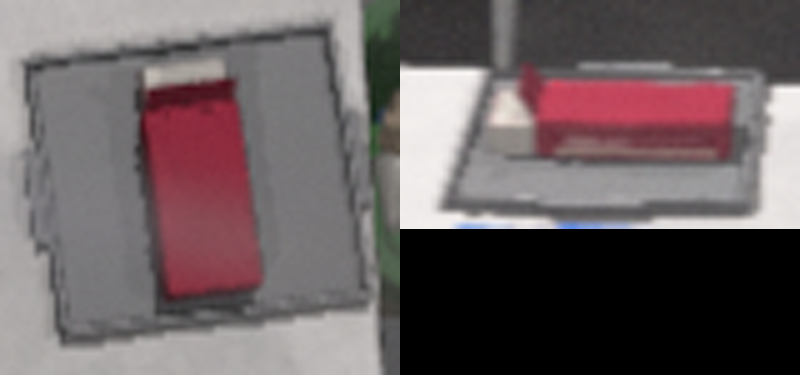

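The pack lies flat with the light end at row 68 against the inner rim at about row 50, and the near end at row 295–305 against about 315. That leaves a 5–10 mm margin at each end.

```bash
python3 -c "
from station import r
print(r.hand_in())"
```

```text
the job is handed in; nothing more can be done
None
```

I sorted everything and handed the job in at about 36 s: both strips are flat and apart in the blue tray, both cutters stand in the green tray, the pack lies flat in the grey tray, and the cup and pegs look undisturbed in the last pictures; `hand_in()` returned no verdict.

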